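# Push the gauge block through the return-box flap

### The arm

A 6-joint arm with a two-finger parallel gripper is mounted at the origin on the work surface; the furniture and walls round the work are solid. World frame = base frame: x ahead of the robot, y to its left, z up, the work surface at z = 0. Lengths are in m, angles in rad, forces in N, time in s.
With the tool pointing down it reaches from about 0.35 to 0.775 m from the base axis. Payload 5.5 kg.
Tool frame: the origin (TCP) lies midway between the tips of the shut fingers; the grasp point (between the pads) lies 19 mm behind it; z points along the fingers, y is the line along which they close (so a half turn about z gives the same grasp; the last joint's range is limited). The gripper opens to 85 mm and grips with 20 to 120 N. Pads are 22 mm wide; open, the fingers measure 114 mm over their backs; the gripper's body (76 mm by 85 mm) begins 54 mm behind the grasp point. The pads swing forward as they close: fully open they stand 13 mm farther back than shut.
Start: joints at [-1.282, 0.313, 0.046, 1.304, 0, 1.431], TCP at [0.239, -0.523, 0.231] pointing down, gripper open.
Joint ranges: [-2.76, 2.76], [-0.86, 1.69], [-1.03, 1.26], [-2.2, 2.34], [-1.47, 1.5], [-3.14, 3.14]. Speed limits (rad/s): [2.57, 2.57, 3.14, 3.14, 3.14, 3.14].

### API

Orientations are given as a unit quaternion [w, x, y, z].
In Python, from cell import observe, camera, camera_params, sign_off gives the robot as it stands.
- The arm moves only by the shell command python3 -m handwheel 'ROWS' [OPENING] [FORCE]. ROWS is text: rows parted by semicolons, each of 6 numbers parted by spaces: the shift along the world's x, y, z in mm, then the turn, a rotation vector about the world's x, y, z in rad. A call has 1 to 8 rows; each row is the pose to reach, as a shift and turn from the pose commanded when the call began; what a row does not reach only later rows make up. A row lasts 1/10 s, in which the tool goes at most 50 mm and 8.59 degrees, less where a joint would pass 70% of its speed; a pose out of reach is approached as far as the arm can. A call with a gripper value outside its range is refused whole. OPENING is the opening in per cent of the stroke, from 0 (shut) to 100 (fully open), set as the call begins (- or left out, the last holds). The fingers move at their own pace and stop on an object; FORCE is the grip in N (left out, the last holds). Time passes only in rows, so rows that repeat a pose let the fingers close. It gives the time, the measured TCP pose, the force, the opening and the grip force at its end, in the units of the state.
- observe(): the state, without advancing time (a new reading comes with each control period).
- camera(name): name is "scene" or "top" or "wrist"; returns the picture (384x512x3 uint8, blue, green, red); there is no depth.
- camera_params(name): a dict with "fx", "fy", "cx", "cy" (pixels), "xyz" and "attitude" of the camera in the world. Camera axes: x right, y down, z forward; pixel columns grow to the right and rows downward; lengths in m; the calibration is good to about 2 mm. A picture is of the moment at which its call begins: read the wrist's pose just before it. camera_params takes no time and is no camera call; for the wrist camera it gives the pose at the moment of the call.
- sign_off(): hands the job in; it is judged then, once.
The state is a dict: "time": time; "joint_pos": joint angles; "qd": joint speeds; "effort": joint torques, N m; "tool_pos": TCP position; "orientation": TCP orientation; "ft_force": force on the tool from outside, world axes, zero at the start; "torque": the same for the moment, N m; "width": finger opening in m; "grasp_force": force on a finger pad.
Only numpy, scipy, OpenCV 4.12 (cv2) and the standard library are available. Lean on these libraries where they do the work, as an engineer would, in place of code of your own. Each camera call takes 0.05 s, during which the arm holds its last target. There are 200 camera calls.

### The job

The gauge block is going back for calibration: with the fingertips push it along the lane of the return box that it lies in and through that lane's gravity flap, so that it drops into the bay behind, then draw the fingers back out and let the flap swing fully shut. Nothing is to be grasped or lifted: the block is only pushed along the deck. Keep the other lane's flap shut, and leave the loupe waiting in that lane and the carton and the pad of cards beside the return box where they are.

Things in the scene. Friction and masses are not known exactly. Their poses are not given: they have to be found in the camera images.
- return_box: Fixed grey two-lane return box, 225 long (x) x 146 wide (y) x 126 mm high. Origin at bench height, on the midline, straight below the hinge rod; x along the lanes in the pushing direction, y to the left lane, z up. Feed deck: flat, top at z = 80 mm, from x = -130 (open front edge) to x = +10 mm, where it ends in a drop. Lanes 64 mm wide, centred at y = +35 (left) and -35 mm (right).
- left_mouth (a point): Point on the deck (box z = 80 mm) in the middle of the left lane, straight below the left flap's hinge; axes as return_box. The lanes run between 6 mm thick guides at box y = -70, 0, +70 mm that rise 10 mm above the deck.
- right_mouth (a point): The same for the right lane.
- rod_middle (a point): Middle of the 5 mm hinge rod along box y, at box x = 0, z = 122 mm (42 mm above the deck); the flaps hang on it by 7 mm barrels. Three posts on the guides, 12 mm long in x, top at z = 126 mm, carry it. Nothing stands above: fingers that lean forward can reach in under it while the hand stays in front.
- left_bay (a point): Middle of the left bay's floor. Behind the drop each lane has its own open-topped bay, box x = 10 to 90 mm, 64 mm wide, floor at z = 11 mm, side walls up to z = 88 mm, rear wall 92 mm.
- right_bay (a point): The same for the right bay.
- left_flap (a joint): Left lane's aluminium flap, 60 wide x 39 mm from hinge axis to lower edge, 40 g, hung on the rod; 0 = shut (hanging upright, lower edge 3 mm above the deck), grows to 1.45 rad as its lower edge swings away in +x of the box. It cannot swing toward the front. It opens at under 0.5 N and falls shut by itself, lightly damped, when nothing holds it.
- right_flap (a joint): The same for the right lane.
- block_center (a point): Centre (7 mm above its underside) of the loose grey rectangular steel gauge block, 60 long (its own y axis) x 32 wide (own x) x 14 mm high, which lies flat on the deck in either of the two lanes, in front of the flap, its length roughly along the lane. It tips off the drop once its centre passes box x = 10 mm.
- eye_loupe: Black eye loupe, round, 39 across x 31 mm high, standing loose on the deck in the other lane; origin at the centre of its underside.
- cots: White and blue carton, 63 x 95 x 45 mm high, loose on the bench to the left of the return box; origin at the centre of its underside.
- cards: Pad of orange cards, 106 x 75 x 14 mm high, loose on the bench to the right of the return box; origin at the centre of its underside.
- block: The same gauge block; origin at the centre of its underside.
Not all that is in view belongs to the job. What is meant by the block is not orange or red, and is the smaller of those in its own colour.

How it is judged:
On the way, in this order (a step that is already met when the one before it is completed fails the run):
1. the block, lying on the deck, is under its lane's pushed-open flap (x of block_center in the frame of return_box between -0.028 and 0.06 m and z of block_center in the frame of return_box above 0.06 m and ((y of block_center in the frame of return_box above 0 m and value of joint left_flap above 0.3 rad) or (y of block_center in the frame of return_box below 0 m and value of joint right_flap above 0.3 rad))), for 0.05 s.
2. the block is down in the bay and the flap has swung shut behind it (x of block_center in the frame of return_box between 0.01 and 0.095 m and y of block_center in the frame of return_box between -0.073 and 0.073 m and z of block_center in the frame of return_box below 0.07 m and value of joint each of left_flap, right_flap below 0.06 rad), for 0.2 s.
At the end, for the whole second after the job is handed in: The gauge block lies at rest in the bay behind its lane (centre below the deck, less than 70 mm above the bench), both flaps are shut (under 0.06 rad), and the loupe, the carton and the card pad are within 15 mm of where they stood (all of step 2 and linear speed of block below 0.02 m/s and distance of each of eye_loupe, cots, cards from where it was at the start of the episode below 0.015 m); the robot touches nothing.
It fails at once if the gauge block is lifted (centre more than 20 mm above where it lies on the deck) (z of block_center in the frame of return_box above 0.107 m).
It fails at once if the other lane's flap is opened ((y of block_center in the frame of return_box above 0 m and value of joint right_flap above 0.15 rad) or (y of block_center in the frame of return_box below 0 m and value of joint left_flap above 0.15 rad)).
It fails at once if the loupe, the carton or the card pad is moved or lifted by more than 20 mm (distance of any of eye_loupe, cots, cards from where it was at the start of the episode above 0.02 m).
It also fails if it takes over 32 s, if anything falls off the work surface, if the arm or the gripper's body presses on something with over 40 N, if the wrist force passes 120 N, or if a joint passes its speed limit or range.

## Working session

There is one attempt and no reset: what is moved stays moved. The work goes in short steps, Python scripts to look and compute and a shell command to move; the robot and the scene stay as the last step left them, time stands still between calls to the robot, and variables do not carry over. Pictures are saved under pics/ and viewed, at most 10 in all, crops included, and the job is handed in when it is done.

```bash
mkdir -p pics
python3 - <<'E'
from cell import *
import cv2
for n in ("scene","top"):
    cv2.imwrite(f"pics/{n}0.png",camera(n)); p=camera_params(n); print(n,p)
s=observe(); print(s["time"],s["tool_pos"],s["orientation"],s["width"])
E
```

```text
scene {'fx': 480.8874130982088, 'fy': 480.8874130982088, 'cx': 251.0850258547788, 'cy': 188.60030582815318, 'xyz': array([-0.02000975,  0.37447494,  0.80638256]), 'attitude': array([ 0.16673644, -0.46079195,  0.81496041, -0.30936916])}
top {'fx': 475.9748607990062, 'fy': 475.9748607990062, 'cx': 254.97200752865325, 'cy': 193.05337658958965, 'xyz': array([0.32693968, 0.0062055 , 1.28232824]), 'attitude': array([-0.05391997,  0.71069493, -0.70037202,  0.03852767])}
0.1 [ 0.23893756 -0.5224946   0.23049373] [-8.16992634e-04  9.77098742e-01  2.12784815e-01 -6.52945433e-05] 0.08511253496425847
```

View pics/scene0.png

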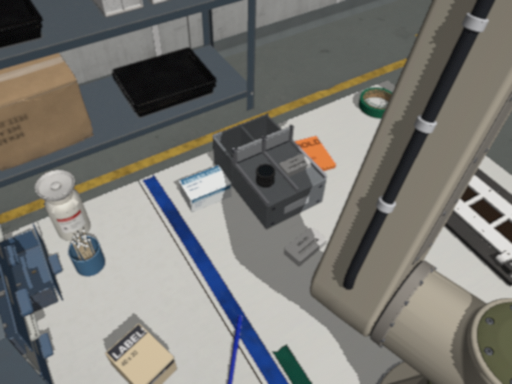

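View pics/top0.png

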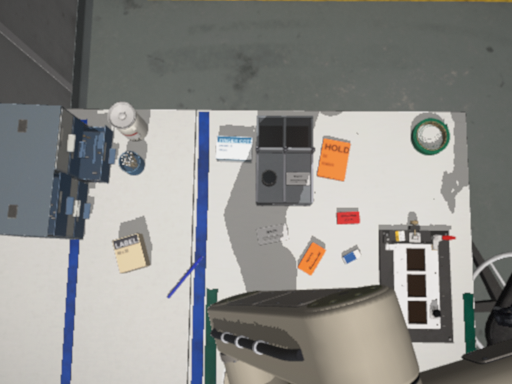

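The return box is at about (285,160) in the top view, with the loupe at (269,178) in the left lane and the grey block at (298,178) in the right. A larger grey decoy lies on the bench at (270,233). I'll enlarge the box to read it more closely.

```bash
cat > h.py <<'E'
import numpy as np
from cell import *
from scipy.spatial.transform import Rotation as R
def rot(q): return R.from_quat(np.roll(q,-1))
def px2w(p,uv,z):
    d=rot(p["attitude"]).apply([(uv[0]-p["cx"])/p["fx"],(uv[1]-p["cy"])/p["fy"],1]); o=p["xyz"]
    return o+d*(z-o[2])/d[2]
def w2px(p,X):
    c=rot(p["attitude"]).inv().apply(np.asarray(X)-p["xyz"]); return c[...,:2]/c[...,2:]*p["fx"]+[p["cx"],p["cy"]]
E
python3 - <<'E'
import cv2
i=cv2.imread("pics/top0.png")[105:215,245:360]
a=cv2.resize(i,None,fx=5,fy=5,interpolation=cv2.INTER_CUBIC)
cv2.imwrite("pics/topc.png",a)
i=cv2.imread("pics/scene0.png")[105:230,200:345]
cv2.imwrite("pics/scc.png",cv2.resize(i,None,fx=4.5,fy=4.5,interpolation=cv2.INTER_CUBIC))
E
```

```text
(no output)
```

View pics/topc.png

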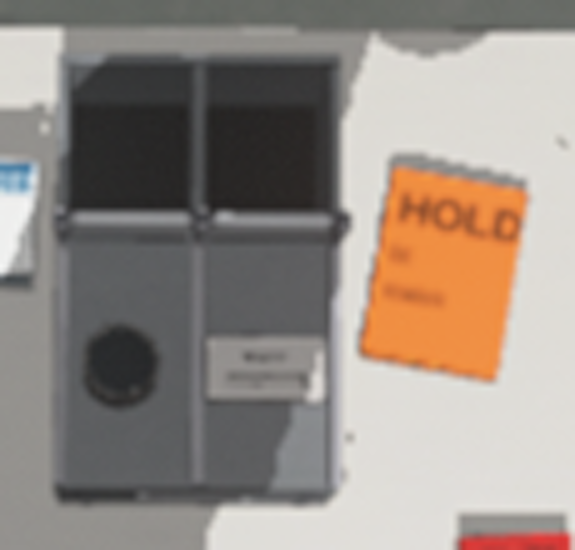

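View pics/scc.png

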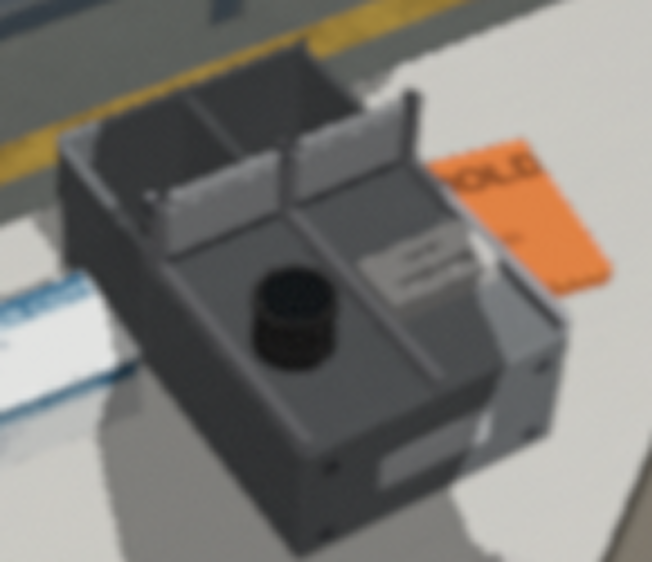

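The top crop shows the block crosswise in the right lane, corners about (207,337) and (325,402), the flap rod at row ~222, and the box almost parallel to the image. The scene crop agrees. I'll fit the box pose from both views.

Run:
```python
from h import *
from scipy.optimize import least_squares
T,S=camera_params("top"),camera_params("scene")
cv=lambda c,s,o:(np.array(c)+.5)/s-.5+np.array(o)
tp=cv([(62,223),(203,221),(344,223),(66,58),(338,58),(62,488),(198,488),(335,490)],5,(245,105))
tX=np.array([(0,70,126),(0,0,126),(0,-70,126),(95,73,92),(95,-73,92),(-130,70,90),(-130,0,90),(-130,-70,90)])/1e3
sp=cv([(411,94),(287,143),(62,140),(303,42),(303,447),(565,322)],4.5,(200,105))
sX=np.array([(0,-70,126),(0,0,126),(95,73,92),(95,-73,92),(-130,73,90),(-130,-73,90)])/1e3
def tr(v,X): return R.from_euler('z',v[2]).apply(X)+[v[0],v[1],0]
f=lambda v:np.r_[(w2px(T,tr(v,tX))-tp).ravel(),(w2px(S,tr(v,sX))-sp).ravel()]
r=least_squares(f,[.5,0,0],loss='soft_l1');v=r.x;print("box",v,np.round(f(v).reshape(-1,2),1).tolist())
for n,p,s,o,pts in(("top",T,5,(245,105),[(206,337),(325,337),(325,403),(206,403)]),("sc",S,4.5,(200,105),[(358,262),(455,222),(495,268),(398,312)])):
    w=np.array([px2w(p,cv(q,s,o),.094) for q in pts]); b=R.from_euler('z',-v[2]).apply(w-[v[0],v[1],0]); print(n,np.round(b*1e3,0)[:,:2].tolist(),b.mean(0))
s=observe();q=rot(s["orientation"]);print(q.as_matrix().round(3)); W=camera_params("wrist");print(q.inv().apply(W["xyz"]-s["tool_pos"]),s["joint_pos"])
yaw=np.arctan2(*q.as_matrix()[[1,0],0]);print("yaw",yaw,"turn",v[2]-yaw)
for L in (50,60): print(L,(R.from_euler('z',v[2])*R.from_euler('y',-np.deg2rad(L))*R.from_euler('x',np.pi)*q.inv()).as_rotvec())
for X in((-130,-35,200),(-80,-35,85),(0,-35,90)):print(X,((tr(v,np.array(X)/1e3)-s["tool_pos"])*1e3).round())
```

```text
box [ 0.59047398 -0.03891246  0.00401535] [[-0.7, -0.6], [-0.6, 0.0], [-0.5, -0.2], [-2.0, -0.7], [0.4, -0.4], [-1.0, 0.1], [-0.4, 0.4], [0.1, 0.2], [0.8, 0.2], [0.6, 0.8], [-1.5, -0.9], [1.1, -1.3], [0.8, -0.1], [2.9, -0.9]]
top [[-53.0, -5.0], [-52.0, -65.0], [-86.0, -65.0], [-86.0, -5.0]] [-0.06922066 -0.03468095  0.094     ]
sc [[-53.0, -5.0], [-54.0, -58.0], [-88.0, -57.0], [-88.0, -3.0]] [-0.07090405 -0.03061566  0.094     ]
[[ 0.909  0.416 -0.   ]
 [ 0.416 -0.909  0.002]
 [ 0.    -0.002 -1.   ]]
[ 0.07146459 -0.000855   -0.14158223] [-1.28157949e+00  3.13912195e-01  4.50638159e-02  1.30358712e+00
 -8.12790542e-06  1.43116469e+00]
yaw 0.42884829596537655 turn -0.42483294230600666
50 [ 0.18720564 -0.85854366 -0.39808877]
60 [ 0.2249619  -1.03003911 -0.38592529]
(-130, -35, 200) [222. 448. -30.]
(-80, -35, 85) [ 272.  448. -145.]
(0, -35, 90) [ 352.  449. -140.]
```

```bash
python3 -m handwheel '20 45 0 0.026 -0.118 -0.049;40 90 0 0.052 -0.236 -0.098;60 135 0 0.077 -0.354 -0.147;80 180 0 0.103 -0.472 -0.196;100 225 0 0.129 -0.59 -0.245;120 270 0 0.155 -0.708 -0.294;140 315 0 0.18 -0.826 -0.343;160 355 0 0.206 -0.945 -0.392' 20
cat > st.py <<'E'
from h import *
v=[.5905,-.0389,.004]
s=observe();q=rot(s["orientation"]);t=s["tool_pos"]
print(s["time"],"box mm",(R.from_euler('z',-v[2]).apply(t-[v[0],v[1],0])*1e3).round(1),"w",s["width"],"f",np.round(s["ft_force"],1),"j",np.round(s["joint_pos"],2))
print("axes y,z",q.as_matrix()[:,1].round(3),q.as_matrix()[:,2].round(3))
print("turn to 55",((R.from_euler('z',v[2])*R.from_euler('y',-np.deg2rad(55))*R.from_euler('x',np.pi)*q.inv()).as_rotvec()).round(3))
E
python3 st.py
```

```text
time: 0.9
tool_pos: [0.3992, -0.1663, 0.2311]
orientation: [-0.001, 0.886, -0.0, 0.464]
ft_force: [0.5, -0.8, 0.1]
width: 0.0169
grasp_force: 0.0
0.9 box mm [-191.8 -126.6  231.1] w 0.01688065215790375 f [ 0.5 -0.8  0.1] j [-1.19 -0.46 -1.02  0.52  0.87  2.18]
axes y,z [ 0.    -1.    -0.002] [ 0.822  0.001 -0.57 ]
turn to 55 [-0.002  0.005  0.004]
```

```bash
python3 -m handwheel '40 0 0 0 0 0;75 30 0 0 0 0;82 62 0 0 0 0;82 92 -10 0 0 0;82 92 -50 0 0 0;82 92 -81 0 0 0;82 92 -81 0 0 0'
python3 st.py
python3 - <<'E'
from h import *
import cv2
a=camera("scene")[80:240,180:370];b=camera("wrist")
a=cv2.resize(a,(400,337),interpolation=cv2.INTER_CUBIC)
o=np.zeros((384,800,3),np.uint8);o[:337,:400]=a;o[:300,400:]=cv2.resize(b,(400,300));cv2.imwrite("pics/p2.png",o)
E
```

```text
time: 1.6
tool_pos: [0.5108, -0.102, 0.2145]
orientation: [-0.011, 0.899, 0.007, 0.437]
ft_force: [0.7, -0.1, -0.2]
width: 0.0166
grasp_force: 0.0
1.6 box mm [-80.  -62.8 214.5] w 0.0166275277328774 f [ 0.7 -0.1 -0.2] j [-0.65 -0.31 -1.03  0.08  0.52  2.69]
axes y,z [ 0.023 -1.    -0.014] [ 0.786  0.026 -0.618]
turn to 55 [-0.013 -0.055 -0.019]
```

View pics/p2.png

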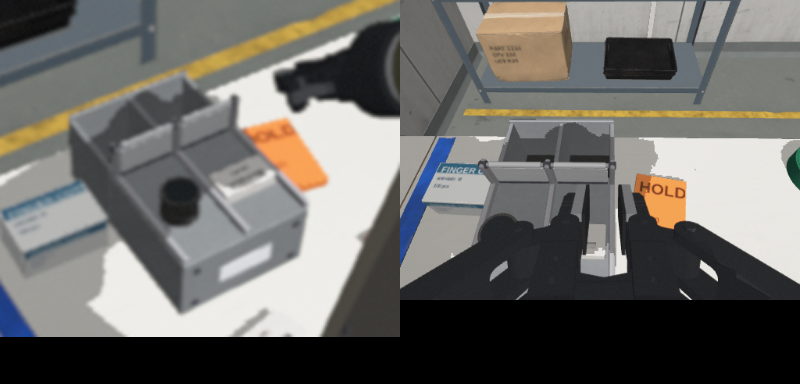

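The left half (scene) shows the gripper above and ahead of the box; the wrist view shows the fingers over the right lane. 55° of lean is not reachable here (joint 3 is at its limit), so I'll use about 30°, which still clears the rod.

```bash
python3 -m handwheel '0 0 0 0 0.15 0;0 0 0 0 0.3 0;0 0 0 -0.013 0.381 -0.019;0 0 0 -0.013 0.381 -0.019;0 0 0 -0.013 0.381 -0.019'
sed -i 's/55/30/g' st.py; python3 st.py
```

```text
time: 2.2
tool_pos: [0.5106, -0.1023, 0.2152]
orientation: [-0.002, 0.966, -0.001, 0.26]
ft_force: [-0.2, 0.4, -2.0]
width: 0.0172
grasp_force: 0.0
2.2 box mm [-80.2 -63.1 215.2] w 0.017225488466964915 f [-0.2  0.4 -2. ] j [-0.5  -0.16 -0.66  0.61  0.24  2.71]
axes y,z [ 0.    -1.    -0.005] [ 0.502  0.004 -0.865]
turn to 30 [-0.005  0.002  0.004]
```

```bash
python3 -m handwheel '-20 18 0 -0.005 0.002 0.004;-32 28 -30 -0.005 0.002 0.004;-32 28 -65 -0.005 0.002 0.004;-32 28 -65 -0.005 0.002 0.004;-32 28 -65 -0.005 0.002 0.004'
python3 st.py
python3 - <<'E'
from h import *
import cv2
a=camera("scene")[80:240,180:370];b=camera("wrist")
a=cv2.resize(a,(400,337),interpolation=cv2.INTER_CUBIC)
o=np.zeros((384,800,3),np.uint8);o[:337,:400]=a;o[:300,400:]=cv2.resize(b,(400,300));cv2.imwrite("pics/p3.png",o)
E
```

```text
time: 2.7
tool_pos: [0.4773, -0.0743, 0.1496]
orientation: [-0.0, 0.966, 0.001, 0.258]
ft_force: [0.4, -0.2, 0.4]
width: 0.0176
grasp_force: 0.0
2.7 box mm [-113.4  -35.   149.6] w 0.017593871516617825 f [ 0.4 -0.2  0.4] j [-0.46 -0.18 -0.85  0.43  0.23  2.73]
axes y,z [ 0.003 -1.    -0.   ] [ 0.498  0.002 -0.867]
turn to 30 [-0.    -0.002  0.001]
```

View pics/p3.png

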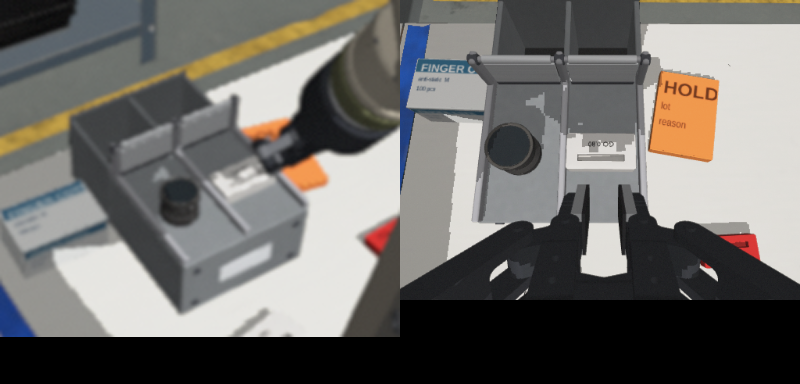

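```bash
python3 -m handwheel '0 0 -30 0 0 0;0 0 -55 0 0 0;0 0 -62 0 0 0;0 0 -62 0 0 0'; python3 st.py
```

```text
time: 3.2
tool_pos: [0.4789, -0.0748, 0.0885]
orientation: [-0.0, 0.966, 0.002, 0.258]
ft_force: [-0.0, 1.0, 0.6]
width: 0.0171
grasp_force: 0.0
3.2 box mm [-111.8  -35.4   88.5] w 0.017077275471247346 f [-0.   1.   0.6] j [-0.46 -0.08 -0.95  0.23  0.23  2.73]
axes y,z [ 0.003 -1.     0.001] [ 0.499  0.001 -0.866]
turn to 30 [ 0.001 -0.001  0.001]
```

```bash
python3 -m handwheel '8 0 -1 0 0 0;16 0 -1 0 0 0;24 0 -1 0 0 0;32 0 -1 0 0 0;42 0 -1 0 0 0;52 0 -1 0 0 0;62 0 -1 0 0 0;62 0 -1 0 0 0'; python3 st.py
python3 - <<'E'
from h import *
import cv2
a=camera("scene")[80:240,180:370];b=camera("wrist")
a=cv2.resize(a,(400,337),interpolation=cv2.INTER_CUBIC)
o=np.zeros((384,800,3),np.uint8);o[:337,:400]=a;o[:300,400:]=cv2.resize(b,(400,300));cv2.imwrite("pics/p4.png",o)
E
```

```text
time: 4.0
tool_pos: [0.5426, -0.0748, 0.0879]
orientation: [0.0, 0.966, 0.002, 0.259]
ft_force: [0.2, 0.1, 0.5]
width: 0.0173
grasp_force: 0.0
4.0 box mm [-48.1 -35.7  87.9] w 0.01734831530131359 f [0.2 0.1 0.5] j [-0.39  0.04 -0.84  0.2   0.19  2.79]
axes y,z [ 0.004 -1.     0.001] [ 0.501  0.001 -0.866]
turn to 30 [ 0.001  0.001 -0.   ]
```

View pics/p4.png

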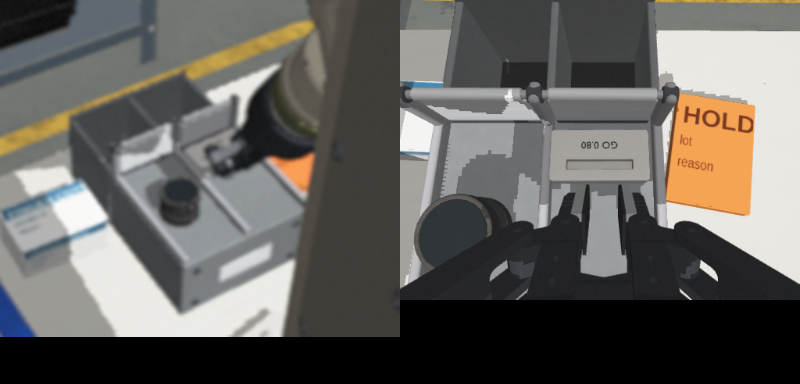

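The block is square in the lane, its front edge just at the flap, and the loupe hasn't moved. I'll carry on through the flap.

```bash
python3 -m handwheel '7 0 0 0 0 0;14 0 0 0 0 0;20 0 0 0 0 0;26 0 0 0 0 0;32 0 0 0 0 0;38 0 0 0 0 0;40 0 0 0 0 0;40 0 0 0 0 0'; python3 st.py
python3 - <<'E'
from h import *
import cv2
a=camera("scene")[80:240,180:370];b=camera("wrist")
a=cv2.resize(a,(400,337),interpolation=cv2.INTER_CUBIC)
o=np.zeros((384,800,3),np.uint8);o[:337,:400]=a;o[:300,400:]=cv2.resize(b,(400,300));cv2.imwrite("pics/p5.png",o)
E
```

```text
time: 4.9
tool_pos: [0.5814, -0.0747, 0.0878]
orientation: [0.0, 0.966, 0.002, 0.259]
ft_force: [0.8, 0.1, -0.2]
width: 0.0171
grasp_force: 0.0
4.9 box mm [ -9.2 -35.7  87.8] w 0.017112455124146615 f [ 0.8  0.1 -0.2] j [-0.36  0.11 -0.76  0.2   0.18  2.83]
axes y,z [ 0.004 -1.     0.001] [ 0.5    0.001 -0.866]
turn to 30 [0.001 0.    0.   ]
```

View pics/p5.png

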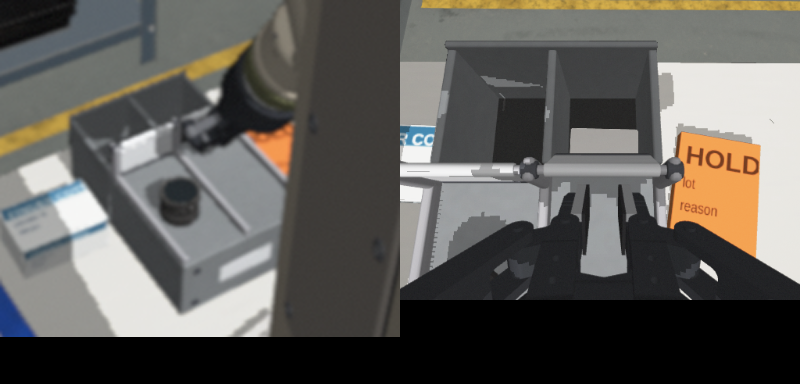

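The wrist view shows the block in the right bay (around (604,142)), past the drop. Now I'll draw the fingers straight back out and up.

```bash
python3 -m handwheel '-15 0 0 0 0 0;-35 0 0 0 0 0;-60 0 0 0 0 0;-80 0 5 0 0 0;-80 0 40 0 0 0;-80 0 80 0 0 0;-80 0 80 0 0 0;-80 0 80 0 0 0'; python3 st.py
python3 - <<'E'
from h import *
import cv2
a=camera("scene")[80:240,180:370];b=camera("wrist")
a=cv2.resize(a,(400,337),interpolation=cv2.INTER_CUBIC)
o=np.zeros((384,800,3),np.uint8);o[:337,:400]=a;o[:300,400:]=cv2.resize(b,(400,300));cv2.imwrite("pics/p6.png",o)
E
```

```text
time: 5.8
tool_pos: [0.5015, -0.075, 0.1691]
orientation: [0.001, 0.966, 0.002, 0.26]
ft_force: [-0.3, 0.8, -0.7]
width: 0.0172
grasp_force: 0.0
5.8 box mm [-89.2 -35.8 169.1] w 0.017161833677749885 f [-0.3  0.8 -0.7] j [-0.44 -0.16 -0.78  0.47  0.21  2.76]
axes y,z [ 0.003 -1.     0.003] [ 0.502 -0.001 -0.865]
turn to 30 [0.003 0.003 0.001]
```

View pics/p6.png

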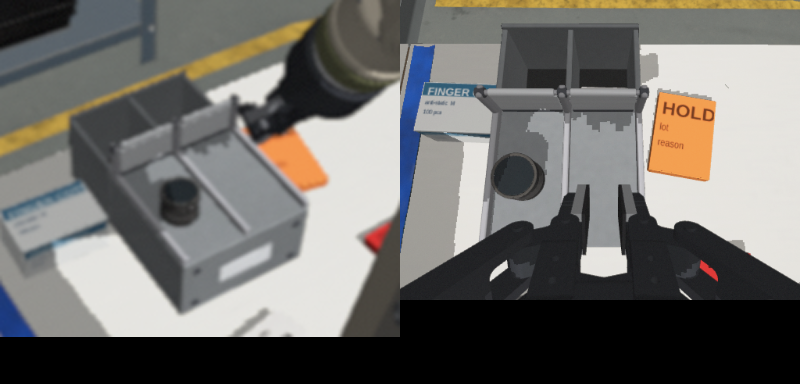

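```bash
python3 -m handwheel '0 0 20 0 0 0;0 0 40 0 0 0;0 0 40 0 0 0;0 0 40 0 0 0;0 0 40 0 0 0;0 0 40 0 0 0;0 0 40 0 0 0;0 0 40 0 0 0'
python3 - <<'E'
from h import *
import cv2
a=cv2.resize(camera("top")[105:215,245:325],(400,550),interpolation=cv2.INTER_CUBIC);b=camera("wrist")
o=np.zeros((550,800,3),np.uint8);o[:,:400]=a;o[:300,400:]=cv2.resize(b,(400,300));cv2.imwrite("pics/p7.png",cv2.convertScaleAbs(o,alpha=1.3))
E
```

```text
time: 6.7
tool_pos: [0.5004, -0.0745, 0.2069]
orientation: [-0.0, 0.966, 0.002, 0.258]
ft_force: [0.4, -0.3, 0.6]
width: 0.0169
grasp_force: 0.0
```

View pics/p7.png

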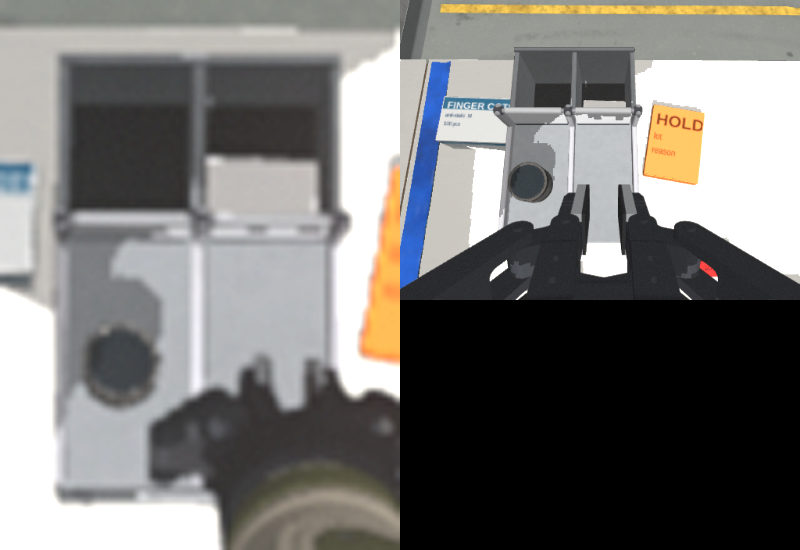

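The top view shows the block flat in the right bay, at about (262,187). Both flaps are shut, the loupe, carton and cards are where they were, and the arm is clear.

```bash
python3 -c "
from cell import *
print(sign_off())"
```

```text
the job is handed in; nothing more can be done
None
```

I pushed the gauge block along the right lane and through its flap; it now lies in the right bay, both flaps look shut, and the loupe, carton and cards look unmoved; I handed the job in just after 6.7 s, but sign-off returned no verdict.

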